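Open the large ring case for a customer

ROBOT

A 7-joint arm with a two-finger parallel gripper is mounted at the origin on the work surface. World frame = base frame: x ahead of the robot, y to its left, z up, the work surface at z = 0. Lengths are in m, angles in degrees, forces in N, time in s.
With the tool pointing down it reaches from about 0.425 to 0.875 m from the base axis. Payload 4.7 kg.
Tool frame: the origin (TCP) lies midway between the tips of the shut fingers; the grasp point (between the pads) lies env.grip_point_offset behind it (env.grip_point_offset is the distance from the TCP to the grasp point, in m); z points along the fingers, y is the line along which they close (so a half turn about z gives the same grasp; the last joint's range is limited). The gripper opens to 87 mm and grips with 3 to 60 N. Pads are 19 mm wide; open, the fingers measure 117 mm over their backs; the gripper's body (75 mm by 190 mm) begins 51 mm behind the grasp point.
Start: joints at [77.699, 18.392, -4.016, 83.108, 1.295, 78.541, -3.26], TCP at [0.147, -0.633, 0.198] pointing down, gripper open.
Joint ranges: [-163.93, 163.93], [-17.29, 119.83], [-79.2, 71.16], [3.27, 140.29], [-89.18, 269.18], [5.43, 117.66], [-154.24, 154.24]. Speed limits (degrees/s): [147.25, 147.25, 180, 180, 180, 180, 180].

INTERFACE

Orientations are given as [roll, pitch, yaw] about the fixed x, y, z axes, in that order (R = Rz(yaw) Ry(pitch) Rx(roll)).
In Python, from cell import env gives the robot as it stands.
- The arm moves only by the shell command python3 -m creep 'ROWS' [FORCE]. ROWS is a JSON object of lists of equal length, an entry for each row: "translation": the shift along the tool's x, y, z in units of 0.08 m (1.0 is 0.08 m), a list of three; "turn": the turn, a rotation vector about the tool's x, y, z in units of 180 degrees (1.0 is 180 degrees), a list of three; "grip": the opening, from 0 (shut) to 1 (fully open). In form: {"translation": [[x, y, z], ...], "turn": [[ax, ay, az], ...], "grip": [grip, ...]}. A call has 1 to 5 rows; each row shifts and turns the commanded pose from where the row before left it, along the tool's axes as they then stand; what a row does not reach is not made up. A row lasts 1/8 s, in which the tool goes at most 62.5 mm and 10.7 degrees, less where a joint would pass 70% of its speed; a pose out of reach is approached as far as the arm can. A call with a number of a shift or a turn outside -1 to 1 is refused whole. A call with a gripper value outside its range is refused whole. The fingers move at their own pace and stop on an object; FORCE is the grip in N (left out, the last holds). Time passes only in rows, so rows that do not move let the fingers close. It gives the time, the measured TCP pose, the force, the opening and the grip force at its end, in the units of the state.
- env.get_obs(): the state, without advancing time (a new reading comes with each control period).
- env.read_camera(name): name is "scene" or "top" or "wrist"; returns a dict with "frame" (384x512x3 uint8, red, green, blue), "z_map" (384x512 float32, m along the optical axis (not along the pixel's ray), 0 where there is no reading), "K" (3x3 intrinsics, pixels), "rvec" (rotation vector, rad) and "tvec" (3), from world to camera coordinates, as OpenCV has them. Camera axes: x right, y down, z forward; pixel columns grow to the right and rows downward; lengths in m; the calibration is good to about 2 mm. A picture is of the moment at which its call begins.
- env.sign_off(): hands the job in; it is judged then, once.
The state is a dict: "time_s": time; "qpos": joint angles; "joint_velocities": joint speeds; "effort": joint torques, N m; "tool_pos": TCP position; "tool_rot": TCP orientation; "force": force on the tool from outside, world axes, zero at the start; "wrist_torque": the same for the moment, N m; "grip_width": finger opening in m; "grasp_force": force on a finger pad.
Only numpy, scipy, OpenCV 4.12 (cv2) and the standard library are available. Lean on these libraries where they do the work, as an engineer would, in place of code of your own. Each camera call takes 0.05 s, during which the arm holds its last target. There are 200 camera calls.

TASK

Two dark wooden ring cases with push-button catches stand on the stall. On the larger one, press the round button on its front ledge so that its lid springs half open, then steady the lid with the fingers: ease it back past upright until it rests against its stop, keep the fingers lightly pressing it to the stop for about a second while it is still, and take the hand away, leaving it standing open. Do not fling the lid, and leave the smaller case shut.

Things in the scene. Friction and masses are not known exactly. Their poses are not given: they have to be found in the camera images.
- case_button_top (a point): Top centre of the steel push button (30 mm wide, 11 mm proud of its brass collar) on the low front ledge of the LARGER case (dark wood, fixed, 187 mm deep, 200 wide, 67 high): 55 mm over the table, mid-width, 40 mm in front of the lid's edge. x: level, from button to lid; y: left, z: up. Travels 7 mm down, 5 N; at about 5 mm a small brass catch (top 72 mm high) frees the lid; springs back.
- case_lid_edge (a point): Middle of the front edge, underside, of the larger case's lid (flat wood panel, 110 mm from this edge to the hinge, 200 wide, 12 thick, 0.18 kg); moves with the lid. Shut, it is 55 mm over the table and 40 mm from the button along the button's x; the hinge, parallel to y, is 110 mm further, 55 mm high. Its x runs along the lid to the hinge, z out of the upper face.
- case_lid (a joint): Angle of the larger case's lid, rad: 0 shut, 1.57 upright, 1.83 on its rigid stop. The edge rises and swings away from the button. Once freed, spring arms lift it to 0.95 and it rests on them, loose. Pushed on from its inner side only its weight resists (under 1.5 N); let go before upright it falls back to 0.95, past upright it leans on its stop.
- mini_lid (a joint): Angle of the lid of the SMALLER case, rad, 0 shut. Same look, with a like button and catch, but only 152 mm deep and 110 mm wide; fixed to the table beside the larger case, on either side of it. Leave it shut.
There are look-alikes about, which are no part of the job. Leave any turquoise or white look-alike of the part that bears mini_lid alone.

How it is judged (in metres and radians):
On the way, in this order (a step that is already met when the one before it is completed fails the run):
1. the larger case's lid has sprung up (over 0.6 rad) (value of joint case_lid above 0.6 rad), for 0.1 s.
2. the lid, past upright (over 1.6 rad), is held still with the fingers on it for 0.4 s (value of joint case_lid above 1.6 rad and contact force between the fingers and case_lid above 0.1 N and velocity of joint case_lid between -0.2 and 0.2 rad/s), for 0.4 s.
At the end, for the whole second after the job is handed in: The larger case's lid stands open past upright (over 1.6 rad), at rest (under 0.2 rad/s); the smaller case is still shut (lid under 0.15 rad) (value of joint case_lid above 1.6 rad and velocity of joint case_lid between -0.2 and 0.2 rad/s and value of joint mini_lid below 0.15 rad); the robot touches nothing.
It fails at once if the smaller case's lid is opened (over 0.15 rad) (value of joint mini_lid above 0.15 rad).
It fails at once if the larger case's lid is flung back (faster than 5 rad/s beyond 1.2 rad) (value of joint case_lid above 1.2 rad and velocity of joint case_lid above 5 rad/s).
It also fails if it takes over 42 s, if anything falls off the work surface, if the arm or the gripper's body presses on something with over 40 N, if the wrist force passes 120 N, or if a joint passes its speed limit or range.

## Working session

There is one attempt and no reset: what is moved stays moved. The work goes in short steps, Python scripts to look and compute and a shell command to move; the robot and the scene stay as the last step left them, time stands still between calls to the robot, and variables do not carry over. Pictures are saved under pics/ and viewed, at most 10 in all, crops included, and the job is handed in when it is done.

```bash
mkdir -p pics
cat > h.py <<'E'
import numpy as np,cv2
from cell import env
def cam(n):
    c=env.read_camera(n);R=cv2.Rodrigues(np.array(c['rvec'],float))[0];t=np.array(c['tvec'],float).ravel();K=np.array(c['K'])
    z=c['z_map'];v,u=np.mgrid[:384,:512]
    P=np.stack([(u-K[0,2])/K[0,0]*z,(v-K[1,2])/K[1,1]*z,z],-1)
    return c['frame'],(P-t)@R,z
E
python3 - <<'E'
from h import *
for n in("scene","top"):
    f,P,z=cam(n);cv2.imwrite(f'pics/{n}0.png',f[:,:,::-1]);np.save(f'{n}0.npy',P)
print(env.get_obs(),env.grip_point_offset)
E
```

```text
{'time_s': 0.1, 'qpos': array([77.70018128, 18.43623798, -4.01592059, 83.16450438,  1.29378553,
       78.54300531, -3.26067432]), 'joint_velocities': array([-0.00442747, -0.16955655, -0.02966585, -0.14848644,  0.0409137 ,
       -0.07367719,  0.02453163]), 'effort': array([ 7.85906559e-04, -4.92570913e+01, -4.05835602e-01, -3.13398778e+01,
       -6.43277331e-02,  3.94712971e-02,  6.31667535e-05]), 'tool_pos': array([ 0.14725085, -0.63256208,  0.19678469]), 'tool_rot': array([-1.79901417e+02,  4.07538523e-03,  1.31087941e+01]), 'force': array([0.06593178, 0.09161267, 0.48393658]), 'wrist_torque': array([-0.0248083 ,  0.01017767,  0.00267598]), 'grasp_force': 0.0, 'grip_width': 0.08679981065029506} 0.0187
```

View pics/top0.png

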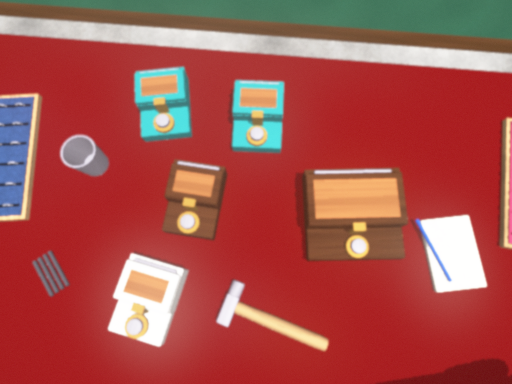

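View pics/scene0.png

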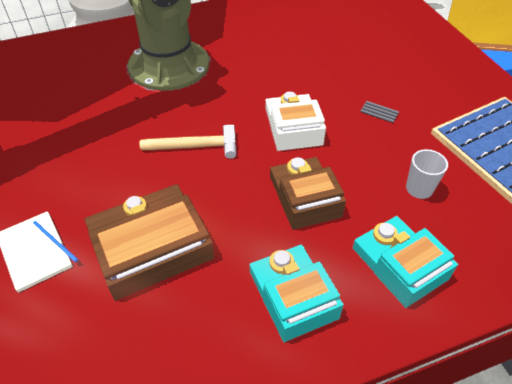

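The top view shows the larger case at right: button at about (357,246), lid from (305–405, 222) back to the hinge at about row 172. The smaller dark case is to its left, with its button at (188,222).

Run:
```python
from h import *
P=np.load('top0.npy')
for u,v in[(357,245),(357,242),(345,246),(357,228),(330,210),(390,210),(355,200),(310,190),(400,190),(355,176),(355,171),(320,245),(395,245),(220,190)]:print(u,v,P[v,u].round(4))
f=cv2.imread('pics/top0.png')
# ledge & lid extents
H=P[...,2];u0=slice(285,425);v0=slice(150,275)
m=np.zeros(H.shape,bool);m[v0,u0]=1
for lo,hi in((.025,.05),(.05,.06),(.06,.075)):
    q=P[m&(H>lo)&(H<hi)];r=cv2.minAreaRect(q[:,:2].astype(np.float32)*1000);print(lo,len(q),np.median(q[:,2]),r)
b=m&(H>.0505)&(H<.058)
b[:232]=0;q=P[b];print('button',len(q),q.mean(0),np.median(q,0))
m2=m&(H>.06);q=P[m2];print(cv2.boxPoints(cv2.minAreaRect(q[:,:2].astype(np.float32))))
```

```text
357 245 [ 0.4913 -0.1886  0.0579]
357 242 [ 0.4976 -0.1891  0.0556]
345 246 [ 0.4896 -0.1695  0.0371]
357 228 [ 0.5226 -0.1837  0.0744]
330 210 [ 0.5548 -0.1297  0.0713]
390 210 [ 0.5656 -0.2497  0.071 ]
355 200 [ 0.58   -0.1794  0.0706]
310 190 [ 0.5931 -0.0877  0.0697]
400 190 [ 0.6099 -0.2711  0.0678]
355 176 [ 0.6315 -0.1787  0.0687]
355 171 [ 0.645  -0.1804  0.0606]
320 245 [ 0.4873 -0.1186  0.0356]
395 245 [ 0.5014 -0.2729  0.0334]
220 190 [0.5805 0.0977 0.0547]
0.025 3010 0.03367027745328922 ((558.438720703125, -184.72958374023438), (186.91061401367188, 200.41200256347656), 6.387801647186279)
0.05 480 0.05595735641820586 ((564.0271606445312, -184.0540771484375), (176.82562255859375, 200.11053466796875), 6.297844886779785)
0.06 5436 0.06914652576515737 ((582.4574584960938, -181.8987579345703), (129.84805297851562, 199.96893310546875), 6.211075782775879)
button 169 [ 0.49138426 -0.19127606  0.05583433] [ 0.4907114  -0.19151707  0.05608283]
[[ 0.40239772 -0.00452114]
 [ 0.5588384  -0.31924942]
 [ 0.70977414 -0.24422441]
 [ 0.55333346  0.07050386]]
```

```bash
python3 -m creep '{"translation":[[0.54,-0.44,0],[0.54,-0.44,0],[0.54,-0.44,0],[0.54,-0.44,0],[0.54,-0.44,0]],"turn":[[0,0,0],[0,0,0],[0,0,0],[0,0,0],[0,0,0]],"grip":[0,0,0,0,0]}' 20
python3 -m creep '{"translation":[[0.54,-0.44,0],[0.54,-0.44,0],[0.54,-0.44,0],[0.54,-0.44,0],[0.54,-0.44,0]],"turn":[[0,0,0],[0,0,0],[0,0,0],[0,0,0],[0,0,0.038]],"grip":[0,0,0,0,0]}'
python3 -m creep '{"translation":[[0,0,0],[0,0,0]],"turn":[[0,0,0],[0,0,0]],"grip":[0,0]}'
```

```text
time_s: 0.72
tool_pos: [0.3186, -0.4109, 0.1974]
tool_rot: [-180.0, 0.0, 13.1]
force: [0.9, 0.3, 0.2]
grip_width: 0.0451
grasp_force: 0.0
time_s: 1.35
tool_pos: [0.4889, -0.1908, 0.1975]
tool_rot: [180.0, 0.0, 6.1]
force: [0.4, -1.8, 0.6]
grip_width: 0.0016
grasp_force: 0.0
time_s: 1.6
tool_pos: [0.4877, -0.1927, 0.1973]
tool_rot: [180.0, 0.1, 6.3]
force: [0.1, -0.9, -0.2]
grip_width: 0.0006
grasp_force: 0.0
```

```bash
python3 -m creep '{"translation":[[0.04,0,0.5],[0,0,0.5],[0,0,0.45],[0,0,0.2],[0,0,0]],"turn":[[0,0,0],[0,0,0],[0,0,0],[0,0,0],[0,0,0]],"grip":[0,0,0,0,0]}'
python3 - <<'E'
from h import *
f,P,z=cam("scene");cv2.imwrite('pics/s1.png',cv2.resize(f[150:300,50:250,::-1],(800,600)))
E
```

```text
time_s: 2.22
tool_pos: [0.4904, -0.1927, 0.0651]
tool_rot: [-180.0, 0.1, 6.2]
force: [-0.4, -1.0, -0.2]
grip_width: 0.0005
grasp_force: 0.0
```

View pics/s1.png

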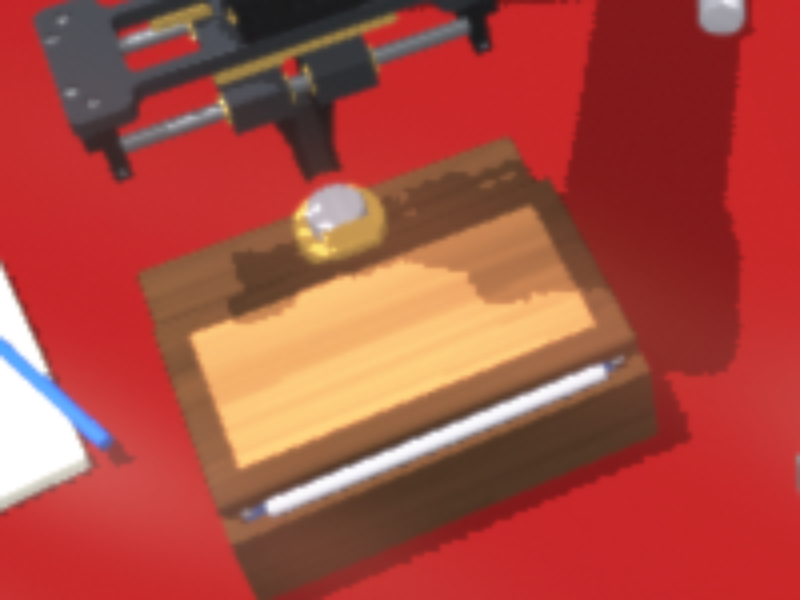

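The fingertip ends at crop (318,178) and the button top centre is at (338,207). The finger looks a little back and to the side, so I'll check by projection.

Run:
```python
from h import *
for n in("scene","top"):
    c=env.read_camera(n)
    o=env.get_obs()['tool_pos']
    pts=np.array([o,[.491,-.192,.055]])
    p=cv2.projectPoints(pts,np.array(c['rvec'],float),np.array(c['tvec'],float),np.array(c['K'],float),None)[0][:,0]
    print(n,p, (p-[50,150])*4,o)
P=np.load('scene0.npy');f=cv2.imread('pics/scene0.png').astype(int)
for u,v in[(134,202),(134,205),(132,203),(137,203)]:print(u,v,P[v,u].round(4),f[v,u])
f,Q,z=cam("scene")
for u,v in[(129,190),(129,193),(131,194),(127,186),(128,180)]:print(u,v,Q[v,u].round(4),f[v,u])
sub=np.zeros(z.shape,bool);sub[180:215,115:150]=1
m=sub&(P[...,2]>.0525)&(P[...,2]<.059)&(np.ptp(cv2.imread('pics/scene0.png'),axis=2)<40)
print(m.sum(),P[m].mean(0),P[m].min(0),P[m].max(0))
```

```text
scene [[131.76162199 197.27951742]
 [133.20913821 200.51946517]] [[327.04648798 189.11806969]
 [332.83655285 202.07786067]] [ 0.49226578 -0.192822    0.06702425]
top [[360.35522561 244.04430727]
 [358.30328011 245.44867858]] [[1241.42090242  376.17722906]
 [1233.21312043  381.79471433]] [ 0.49259468 -0.19274481  0.06732243]
134 202 [ 0.4933 -0.1913  0.0527] [248 243 246]
134 205 [ 0.5016 -0.1929  0.0536] [245 242 246]
132 203 [ 0.4963 -0.1955  0.0549] [247 243 245]
137 203 [ 0.499  -0.1863  0.0539] [246 241 245]
129 190 [ 0.5013 -0.1936  0.0998] [69 47 45]
129 193 [ 0.5041 -0.1952  0.0946] [110  50  46]
131 194 [ 0.424  -0.1935  0.    ] [195  50  48]
127 186 [ 0.5057 -0.1949  0.1168] [63 46 44]
128 180 [ 0.5025 -0.19    0.1285] [54 42 43]
95 [ 0.49225562 -0.19258853  0.05423287] [ 0.47839262 -0.20584685  0.05266903] [ 0.50552719 -0.17852846  0.05655961]
```

```bash
python3 -m creep '{"translation":[[0,0,0.12],[0,0,0.05],[0,0,0]],"turn":[[0,0,0],[0,0,0],[0,0,0]],"grip":[0,0,0]}'
python3 -m creep '{"translation":[[0,0,0.05],[0,0,0]],"turn":[[0,0,0],[0,0,0]],"grip":[0,0]}'
```

```text
time_s: 2.8
tool_pos: [0.4911, -0.1917, 0.0516]
tool_rot: [-180.0, 0.1, 6.3]
force: [0.3, -0.9, -0.2]
grip_width: 0.0004
grasp_force: 0.0
time_s: 3.05
tool_pos: [0.4912, -0.1918, 0.0478]
tool_rot: [-180.0, 0.0, 6.3]
force: [0.0, -0.5, 0.3]
grip_width: 0.0002
grasp_force: 0.0
```

```bash
python3 -m creep '{"translation":[[0,0,0.04],[0,0,0]],"turn":[[0,0,0],[0,0,0]],"grip":[0,0]}'
python3 - <<'E'
from h import *
f,P,z=cam("scene");cv2.imwrite('pics/s2.png',cv2.resize(f[150:300,50:250,::-1],(800,600)))
E
```

```text
time_s: 3.3
tool_pos: [0.4913, -0.1919, 0.0447]
tool_rot: [-180.0, 0.0, 6.3]
force: [-1.0, 0.2, -0.5]
grip_width: 0.0005
grasp_force: 0.0
```

View pics/s2.png

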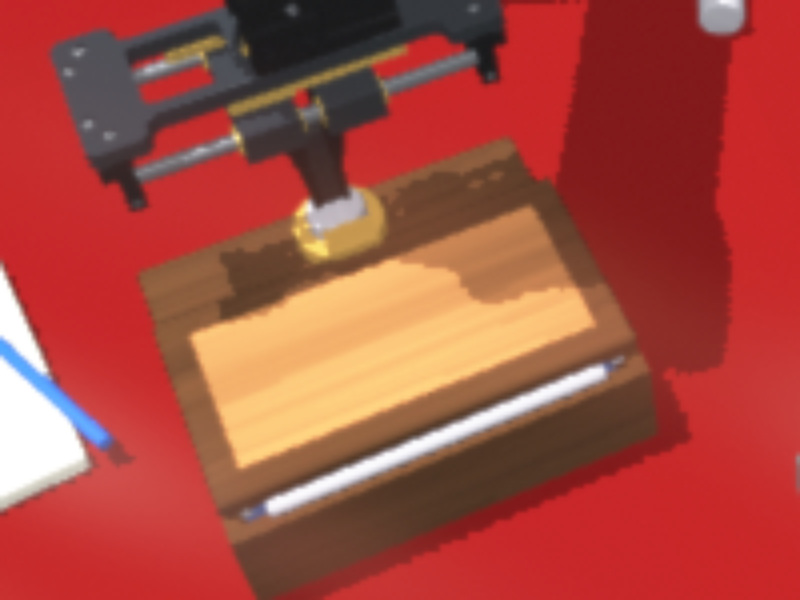

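The lid is still shut and the fingertip (333,203) is just about on the button top. I'll keep pressing in small steps.

```bash
for i in 1; do python3 -m creep '{"translation":[[0,0,0.03],[0,0,0]],"turn":[[0,0,0],[0,0,0]],"grip":[0,0]}'
python3 -m creep '{"translation":[[0,0,0.03],[0,0,0]],"turn":[[0,0,0],[0,0,0]],"grip":[0,0]}'; done
```

```text
time_s: 3.6
tool_pos: [0.4913, -0.1919, 0.0423]
tool_rot: [-180.0, 0.0, 6.3]
force: [0.3, 0.3, 0.2]
grip_width: 0.0001
grasp_force: 0.0
time_s: 3.85
tool_pos: [0.4913, -0.1919, 0.0399]
tool_rot: [-180.0, 0.0, 6.3]
force: [0.1, -1.0, 0.3]
grip_width: 0.0008
grasp_force: 0.0
```

Run:
```python
from h import *
f,P,z=cam("scene");P0=np.load('scene0.npy')
d=np.linalg.norm(P-P0,axis=2)>.012
s=np.zeros(z.shape,bool);s[170:212,118:150]=1
for v in range(178,210,2):
    i=[u for u in range(118,150) if d[v,u] and P[v,u,2]<.16]
    if i: print(v,i[0],i[-1],P[v,i[len(i)//2]].round(4),P0[v,i[len(i)//2]].round(3))
cv2.imwrite('pics/s3.png',cv2.resize(f[175:220,105:165,::-1],(800,600),interpolation=cv2.INTER_NEAREST))
f,P,z=cam("wrist");cv2.imwrite('pics/w3.png',f[:,:,::-1])
```

```text
178 118 146 [ 0.5266 -0.1803  0.1558] [ 0.379 -0.18  -0.001]
180 118 147 [ 0.5271 -0.1813  0.1513] [ 0.384 -0.181 -0.002]
182 118 142 [ 0.4955 -0.1876  0.1143] [ 0.391 -0.189  0.002]
184 118 136 [ 0.5261 -0.1934  0.1442] [ 0.392 -0.196 -0.001]
186 118 136 [ 0.5332 -0.1943  0.1468] [ 0.398 -0.197 -0.   ]
188 118 136 [ 0.5022 -0.196   0.1076] [ 0.404 -0.198 -0.   ]
190 118 136 [ 0.5018 -0.1971  0.1017] [ 0.407 -0.199 -0.003]
192 124 136 [ 0.4938 -0.1931  0.0851] [ 0.417 -0.194 -0.001]
194 125 136 [ 0.4977 -0.1923  0.0831] [ 0.425 -0.193  0.001]
196 126 136 [ 0.5002 -0.1934  0.0804] [ 0.427 -0.195 -0.003]
198 127 137 [ 0.5035 -0.1926  0.0776] [ 0.483 -0.193  0.054]
200 128 138 [ 0.5022 -0.1919  0.0696] [ 0.486 -0.192  0.051]
202 129 135 [ 0.5028 -0.1967  0.0662] [ 0.492 -0.197  0.054]
```

View pics/s3.png

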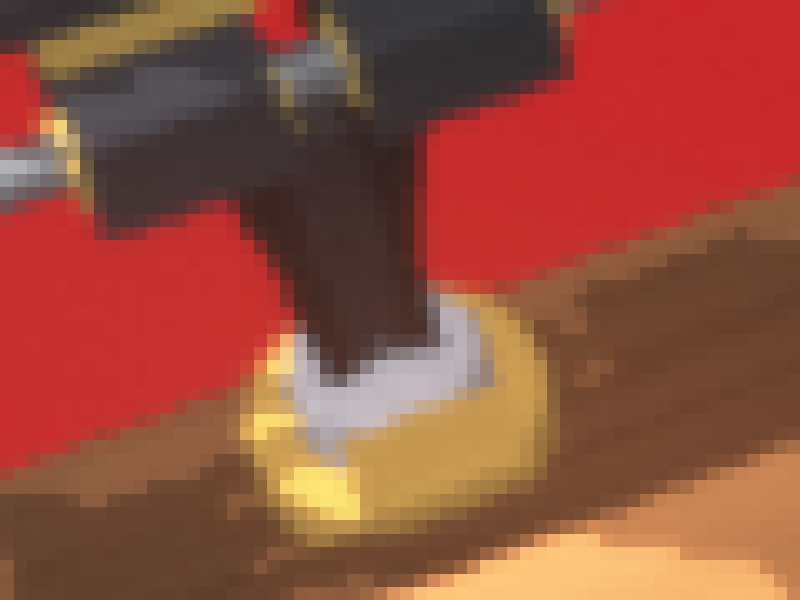

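View pics/w3.png

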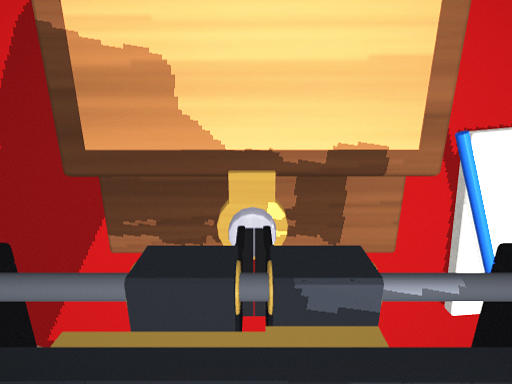

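The visible tip is at about z = 0.063 while the TCP reads 0.040. The real tip is therefore about 20 mm higher than reported, centred over the button. I'll keep going down while watching the force.

```bash
python3 -m creep '{"translation":[[0,0,0.06],[0,0,0]],"turn":[[0,0,0],[0,0,0]],"grip":[0,0]}'
python3 -m creep '{"translation":[[0,0,0.04],[0,0,0]],"turn":[[0,0,0],[0,0,0]],"grip":[0,0]}'
python3 -m creep '{"translation":[[0,0,0.03],[0,0,0]],"turn":[[0,0,0],[0,0,0]],"grip":[0,0]}'
```

```text
time_s: 4.2
tool_pos: [0.4911, -0.1918, 0.0348]
tool_rot: [-180.0, 0.0, 6.3]
force: [-0.0, -1.0, 0.5]
grip_width: 0.0009
grasp_force: 0.0
time_s: 4.45
tool_pos: [0.4913, -0.1918, 0.0318]
tool_rot: [-180.0, 0.0, 6.3]
force: [-0.7, -0.4, 0.4]
grip_width: 0.0005
grasp_force: 0.0
time_s: 4.7
tool_pos: [0.4917, -0.192, 0.0298]
tool_rot: [180.0, -0.0, 6.3]
force: [-0.1, -0.5, 1.2]
grip_width: 0.0003
grasp_force: 0.5
```

Contact starts at about 0.031, so I'll press another 6 mm or so.

```bash
python3 -m creep '{"translation":[[0,0,0.03],[0,0,0]],"turn":[[0,0,0],[0,0,0]],"grip":[0,0]}'
python3 -m creep '{"translation":[[0,0,0.03],[0,0,0]],"turn":[[0,0,0],[0,0,0]],"grip":[0,0]}'
python3 - <<'E'
from h import *
f,P,z=cam("scene");print(P[225:255:6,150].round(3))
E
```

```text
time_s: 4.95
tool_pos: [0.4917, -0.192, 0.0275]
tool_rot: [180.0, -0.0, 6.3]
force: [0.5, 0.4, 3.2]
grip_width: 0.0003
grasp_force: 1.3
time_s: 5.2
tool_pos: [0.4917, -0.192, 0.025]
tool_rot: [180.0, -0.0, 6.3]
force: [-0.7, -0.5, 5.1]
grip_width: 0.0004
grasp_force: 2.1
[[ 0.589 -0.175  0.09 ]
 [ 0.599 -0.178  0.086]
 [ 0.61  -0.181  0.084]
 [ 0.619 -0.184  0.079]
 [ 0.627 -0.187  0.072]]
```

```bash
python3 -m creep '{"translation":[[0,0,0],[0,0,0]],"turn":[[0,0,0],[0,0,0]],"grip":[0,0]}'
cat >> h.py <<'E'
def lid(save=None):
    f,P,z=cam("scene")
    if save: cv2.imwrite(save,f[100:320,20:280,::-1])
    B=np.array([.4917,-.192]);a=np.radians(6.3);X=(P[...,:2]-B)@[np.cos(a),np.sin(a)];Y=(P[...,:2]-B)@[-np.sin(a),np.cos(a)]
    m=(abs(Y)<.085)&(abs(Y)>.05)&(X>.05)&(X<.23)&(P[...,2]>.078)&(P[...,2]<.185)&(z>0)
    x,zz=X[m],P[...,2][m]
    c=np.cov(x,zz);w,V=np.linalg.eigh(c);d=V[:,1]*np.sign(V[1,1]);print('n',m.sum(),'lid',np.arctan2(d[1],-d[0]).round(3),'mean',x.mean().round(3),zz.mean().round(3),'zmax',zz.max().round(3),'rms',w[0]**.5)
E
python3 -c "
from h import *
lid('pics/s4.png')"
```

```text
time_s: 5.5
tool_pos: [0.4917, -0.192, 0.0251]
tool_rot: [180.0, -0.0, 6.3]
force: [-0.4, -0.3, 4.7]
grip_width: 0.0003
grasp_force: 2.1
n 2057 lid 0.871 mean 0.117 0.114 zmax 0.148 rms 0.001680502105589999
```

View pics/s4.png

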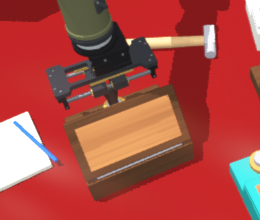

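The lid stands at about 0.9 rad. I'll raise the hand, then move forward slowly. Clearance plan: body bottom at about 0.173, above the lid's highest point at 0.166.

```bash
python3 -m creep '{"translation":[[0,0,-0.3],[0,0,-0.4],[0,0,-0.3],[0,0,0]],"turn":[[0,0,0],[0,0,0],[0,0,0],[0,0,0]],"grip":[0,0,0,0]}'
python3 -m creep '{"translation":[[0.3,0,0],[0.3,0,0],[0.2,0,0],[0,0,0]],"turn":[[0,0,0],[0,0,0],[0,0,0],[0,0,0]],"grip":[0,0,0,0]}'
python3 -c "
from h import *
lid()"
```

```text
time_s: 6.05
tool_pos: [0.4923, -0.1923, 0.106]
tool_rot: [179.9, -0.1, 6.3]
force: [0.3, -0.0, -0.4]
grip_width: 0.0
grasp_force: 0.0
time_s: 6.55
tool_pos: [0.5551, -0.1841, 0.1037]
tool_rot: [-179.9, 0.1, 6.3]
force: [0.1, 0.7, 0.1]
grip_width: 0.0006
grasp_force: 0.0
n 2048 lid 0.928 mean 0.12 0.116 zmax 0.152 rms 0.0017467693047085431
```

```bash
python3 -m creep '{"translation":[[0.12,0,0],[0.12,0,0],[0.12,0,0],[0.12,0,0],[0.12,0,0]],"turn":[[0,0,0],[0,0,0],[0,0,0],[0,0,0],[0,0,0]],"grip":[0,0,0,0,0]}'
python3 -c "
from h import *
lid('pics/s5.png')"
```

```text
time_s: 7.22
tool_pos: [0.6036, -0.1795, 0.1049]
tool_rot: [-180.0, -0.0, 6.3]
force: [0.2, -0.2, 1.0]
grip_width: 0.0007
grasp_force: 0.1
n 1808 lid 1.299 mean 0.144 0.126 zmax 0.166 rms 0.0019512497912563512
```

View pics/s5.png

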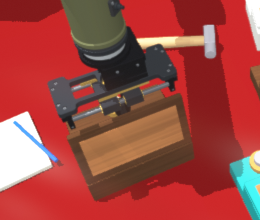

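The lid is now at 1.3 rad, pushed by the fingers. I'll continue gently.

```bash
python3 -m creep '{"translation":[[0.08,0,0],[0.08,0,0],[0.08,0,0],[0.08,0,0],[0.08,0,0]],"turn":[[0,0,0],[0,0,0],[0,0,0],[0,0,0],[0,0,0]],"grip":[0,0,0,0,0]}'
python3 -c "
from h import *
lid()"
python3 -m creep '{"translation":[[0.06,0,0],[0.06,0,0],[0,0,0]],"turn":[[0,0,0],[0,0,0],[0,0,0]],"grip":[0,0,0]}'
python3 -c "
from h import *
lid()"
```

```text
time_s: 7.9
tool_pos: [0.635, -0.1762, 0.1049]
tool_rot: [180.0, 0.0, 6.3]
force: [0.8, 0.5, -0.2]
grip_width: 0.0004
grasp_force: 0.0
n 986 lid 1.756 mean 0.181 0.131 zmax 0.163 rms 0.002648836990531544
time_s: 8.32
tool_pos: [0.6445, -0.175, 0.1049]
tool_rot: [-180.0, -0.0, 6.3]
force: [0.2, 0.1, -0.5]
grip_width: 0.0004
grasp_force: 0.0
n 980 lid 1.76 mean 0.181 0.131 zmax 0.162 rms 0.0025638843864838603
```

```bash
for i in 1; do python3 -m creep '{"translation":[[0.03,0,0],[0.02,0,0],[0,0,0]],"turn":[[0,0,0],[0,0,0],[0,0,0]],"grip":[0,0,0]}'
python3 -m creep '{"translation":[[0.02,0,0],[0,0,0]],"turn":[[0,0,0],[0,0,0]],"grip":[0,0]}'; done
```

```text
time_s: 8.75
tool_pos: [0.6483, -0.1747, 0.105]
tool_rot: [180.0, -0.0, 6.3]
force: [-0.3, -0.1, 0.6]
grip_width: -0.0
grasp_force: 0.0
time_s: 9.0
tool_pos: [0.6494, -0.1746, 0.1048]
tool_rot: [180.0, 0.0, 6.3]
force: [-1.7, 0.8, -0.1]
grip_width: 0.0005
grasp_force: 0.7
```

Contact. I'll press slightly more and hold.

```bash
python3 -m creep '{"translation":[[0.02,0,0],[0,0,0]],"turn":[[0,0,0],[0,0,0]],"grip":[0,0]}'
python3 -m creep '{"translation":[[0.01,0,0],[0,0,0],[0,0,0],[0,0,0],[0,0,0]],"turn":[[0,0,0],[0,0,0],[0,0,0],[0,0,0],[0,0,0]],"grip":[0,0,0,0,0]}'
python3 -m creep '{"translation":[[0,0,0],[0,0,0],[0,0,0],[0,0,0],[0,0,0]],"turn":[[0,0,0],[0,0,0],[0,0,0],[0,0,0],[0,0,0]],"grip":[0,0,0,0,0]}'
```

```text
time_s: 9.25
tool_pos: [0.6496, -0.1746, 0.1047]
tool_rot: [-180.0, 0.2, 6.3]
force: [-5.4, -0.1, 2.6]
grip_width: 0.0004
grasp_force: 2.9
time_s: 9.88
tool_pos: [0.6497, -0.1747, 0.1047]
tool_rot: [-180.0, 0.3, 6.2]
force: [-7.1, -0.3, 3.6]
grip_width: 0.0004
grasp_force: 3.8
time_s: 10.5
tool_pos: [0.6497, -0.1746, 0.1047]
tool_rot: [-180.0, 0.3, 6.2]
force: [-7.5, -0.4, 3.2]
grip_width: 0.0002
grasp_force: 3.8
```

Held for over a second with the lid still. Next I'll back away, then raise the hand.

```bash
python3 -m creep '{"translation":[[-0.1,0,0],[-0.3,0,0],[-0.4,0,0],[-0.4,0,-0.3],[0,0,-0.6]],"turn":[[0,0,0],[0,0,0],[0,0,0],[0,0,0],[0,0,0]],"grip":[0,0,0,0,0]}'
python3 -m creep '{"translation":[[-0.3,0,-0.3],[0,0,0],[0,0,0],[0,0,0]],"turn":[[0,0,0],[0,0,0],[0,0,0],[0,0,0]],"grip":[0,0,0,0]}'
python3 -c "
from h import *
lid('pics/s6.png')"
```

```text
time_s: 11.12
tool_pos: [0.5528, -0.1853, 0.1753]
tool_rot: [-179.9, 0.3, 6.2]
force: [1.1, 0.1, 0.9]
grip_width: 0.0005
grasp_force: 0.0
time_s: 11.62
tool_pos: [0.5327, -0.1869, 0.1995]
tool_rot: [-179.9, 0.1, 6.3]
force: [-0.9, -0.2, -0.0]
grip_width: 0.0004
grasp_force: 0.0
n 978 lid 1.758 mean 0.181 0.131 zmax 0.162 rms 0.0025771481581702334
```

View pics/s6.png

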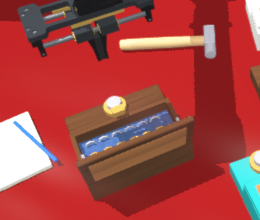

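The lid stands open past upright with its edge at crop (80–190, 120–160), and the hand is clear.

```bash
python3 -c "
from cell import env
print(env.sign_off())"
```

```text
the job is handed in; nothing more can be done
None
```

The job is handed in: the larger case's lid was sprung, eased back, held against its stop for over a second and left standing open. The smaller case was never touched, and the sign-off returned no verdict.

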